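# Fetch the black tin from behind the pot and the loupe

## Robot

A 6-joint arm with a two-finger parallel gripper is mounted at the origin on a cart in front of the work surface, level with it; the furniture and walls round the work are solid. World frame = base frame: x ahead of the robot, y to its left, z up, the work surface at z = 0. Lengths are in mm, angles in rad, forces in N, time in s.
With the tool pointing down it reaches from about 350 to 950 mm from the base axis. Payload 17.4 kg.
Tool frame: the origin (TCP) lies at the very end of the fingers, on their centre line; the grasp point (between the pads) lies 19 mm behind it (ctrl.pinch_z is the distance from the TCP to the grasp point, in mm); z points along the fingers, x is the direction in which the jaws open and shut, and the axes are right-handed (so a half turn about z gives the same grasp; the last joint's range is limited). The gripper opens to 93 mm and grips with 3 to 60 N. Pads are 15 mm wide; open, the fingers measure 128 mm over their backs; the gripper's body (75 mm by 188 mm) begins 65 mm behind the grasp point.
Start: joints at [1.235, 0.116, 1.442, -0, 1.584, -0.038], TCP at [198.065, 645.293, 218.646] pointing down, gripper open.
Joint ranges: [-2.83, 2.83], [-0.83, 2.19], [0.07, 2.5], [-1.14, 4.28], [0.01, 3], [-2.97, 2.97]. Speed limits (rad/s): [1.89, 1.89, 2.22, 3.14, 3.14, 3.14].

## Interface

Orientations are given as a unit quaternion [x, y, z, w].
In Python, from bench import ctrl gives the robot as it stands.
- The arm moves only by the shell command python3 -m pendant 'ROWS' [FORCE]. ROWS is JSON, a list of rows, each a list of 5 numbers: the shift along the tool's x, y, z in mm, then the turn about the tool's z in degrees, then the finger opening in mm, from 0 to 93. A call has 1 to 5 rows; each row is the pose to reach, as a shift and turn from the pose commanded when the call began, along the tool's axes at that moment; what a row does not reach only later rows make up. A row lasts 1/10 s, in which the tool goes at most 50 mm and 8.59 degrees, less where a joint would pass 70% of its speed; a pose out of reach is approached as far as the arm can. A call with a gripper value outside its range is refused whole. The fingers move at their own pace and stop on an object; FORCE is the grip in N (left out, the last holds). Time passes only in rows, so rows that repeat a pose let the fingers close. It gives the time, the measured TCP pose, the force and the opening at its end, in the units of the state.
- ctrl.get_state(): the state, without advancing time (a new reading comes with each control period).
- ctrl.capture(name): name is "side" or "top"; returns the picture (400x640x3 uint8, blue, green, red); there is no depth.
- ctrl.camera_params(name): a dict with "vertical_fov" (degrees; the focal length in pixels is half the picture's height over the tangent of half this angle, whatever the lens; pixels are square), "cx", "cy" (the principal point, pixels), "world_from_camera" (4x4, takes a point from camera to world coordinates). Camera axes: x right, y up, looking along -z (the intrinsics and any distortion apply to the point x, -y, -z); pixel columns grow to the right and rows downward; lengths in mm; the calibration is good to about 2 mm. A picture is of the moment at which its call begins. camera_params takes no time and is no camera call.
- ctrl.hand_in(): hands the job in, once; it reports no verdict.
Trained networks look in the newest picture that a camera, given by its name, has taken for a name from the list of things; names that differ only in an ending like _2 or _b are one class to them, and where a whole thing is asked for, a point or a joint stands for the part that bears it (a point fixed in the world has none). Each returns a list of dicts, best first, with "p" (0 to 1); they miss things now and then, are a little off and sometimes report something else, mostly with a low value. They report only what shows in the picture. A call takes as long as a camera call. They do not tell look-alikes from the thing itself.
- ctrl.find_in(query, camera): "position" ([column, row] as shares, 0 to 1, of the picture: columns of its width, rows of its height, amid what is visible of it).
- ctrl.outline_of(query, camera): "pixels" (400x640 bool, what is visible of it) and "position" ([column, row] as shares, 0 to 1, of the picture: columns of its width, rows of its height, amid what is visible of it).
- ctrl.landmark_of(query, camera): "position" ([column, row] as shares, 0 to 1, of the picture: columns of its width, rows of its height: a listed point, or the origin of a listed thing).
The state is a dict: "time": time; "joint_positions": joint angles; "qd": joint speeds; "tau": joint torques, N m; "tcp_pos": TCP position; "eef_rot": TCP orientation; "ft_force": force on the tool from outside, world axes, zero at the start; "wrist_torque": the same for the moment, N m; "width": finger opening in mm.
Only numpy, scipy, OpenCV 4.12 (cv2) and the standard library are available. Lean on these libraries where they do the work, as an engineer would, in place of code of your own. Each camera call takes 0.05 s, during which the arm holds its last target. There are 200 camera calls.

## Task

The black tin is wanted on the cork work pad, but the white-lidded pot and the loupe stand in front of it. First move both of them onto the black side tray, then set the tin in the middle of the work pad, lined up with it, and finally put the pot and the loupe back upright, each on the very spot where it stood at the start. Leave the pliers and the tweezers alone.

Things in the scene. Friction and masses are not known exactly. Their poses are not given: they have to be found in the camera images.
- stand_board: fixed wooden board, 150 x 150 x 8 mm, top at z = 8 mm, origin under its centre. Grey felt marks; in its frame (mm): rectangle for the tin (30, -26), round spot in front (-x) of it (-29, -28), outer round spot (-48, 24). Pot on one spot, loupe on the other, either way round. Gaps 6 to 11 mm to the tin and about 14 mm between pot and loupe: fingers do not fit there.
- black_tin: closed black rectangular tin box, one rigid body, 58 (its x) x 87 (its y) x 30 mm high, 0.14 to 0.28 kg. Origin at the centre of its underside, z up. It lies on the felt rectangle at the back of the stand board, its y nearly along the board's y; grip it across the 58 mm side.
- pot: small round pot with white lid that does not come off, 45 mm diameter, 25 mm high, 0.08 to 0.15 kg. Origin at the centre of its underside, z up. At the start on one of the round places of the stand board.
- loupe: black watchmaker's loupe standing on its wide flange, 32 mm high, 40 g: flange 38 mm diameter up to 9 mm, above it a barrel of 24 mm diameter to grip. Origin at the centre of its underside, z up. At the start on the other round place of the stand board.
- side_tray: black sheet-metal tray fixed on the bench, 74 (its x) x 160 (its y) x 10 mm outside, rim 2 mm thick, inner floor 2 mm above the bench, inside 70 x 156 mm. Empty at the start and large enough for pot and loupe beside each other along its y. Origin under its centre, z up; its y runs roughly left-right.
- work_pad: pale wooden pad with cork top fixed on the bench, 80 (its x) x 110 (its y) x 6.5 mm. The tin rests on it at z = 6 mm. Origin under its centre, z up. The tin shall lie with its long side along the pad's long side, either way round.
- pliers: bystander: bare-metal pliers lying on the bench behind the stand board, 44 x 100 x 12 mm. Origin at the centre of its underside.
- tweezers: bystander: thin steel tweezers lying on the bench near the front edge, 18 x 129 x 8 mm. Origin at the centre of its underside.
Not all that is in view belongs to the job. Of the things shaped like the loupe, the black one is meant.

How it is judged:
By the outcome, as a careful person would: the job done as asked, in the order asked, and still so for the second after the job is handed in, with the robot touching nothing.
It also fails if it takes over 109 s, if anything falls off the work surface, if the arm or the gripper's body presses on something with over 40 N, if the wrist force passes 120 N, or if a joint passes its speed limit or range.

## Working session

There is one attempt and no reset: what is moved stays moved. The work goes in short steps, Python scripts to look and compute and a shell command to move; the robot and the scene stay as the last step left them, time stands still between calls to the robot, and variables do not carry over. Pictures are saved under pics/ and viewed, about 12 in all and at most 16, crops included, and the job is handed in when it is done.

```bash
ls; mkdir -p pics
python3 - <<'E'
from bench import ctrl
import cv2
print(ctrl.get_state())
for n in("top","side"):
    im=ctrl.capture(n); cv2.imwrite(f"pics/{n}0.png",im)
    print(n,ctrl.camera_params(n))
    for q in["stand_board","black_tin","pot","loupe","side_tray","work_pad","pliers","tweezers"]:
        print(q,[( [round(d["position"][0]*640,1),round(d["position"][1]*400,1)],round(d["p"],2)) for d in ctrl.landmark_of(q,n)])
E
```

```text
pics
{'time': 0.0, 'joint_positions': array([ 1.23521956e+00,  1.16534238e-01,  1.44224837e+00, -1.90324895e-05,
        1.58396425e+00, -3.77907367e-02]), 'qd': array([ 0.00102651, -0.00013468, -0.00174912, -0.00041498,  0.00032486,
        0.00075013]), 'tau': array([-1.79404302e-03, -7.21273756e+01, -6.22601581e+01,  7.77490600e-02,
        2.38169875e-02, -1.14602963e-04]), 'tcp_pos': array([197.99524203, 645.11539762, 217.88312403]), 'eef_rot': array([ 8.04177903e-01,  5.94388398e-01, -4.71355976e-04,  3.33102279e-04]), 'ft_force': array([ 0.33979439,  0.14080035, -0.2272844 ]), 'wrist_torque': array([ 0.01408166,  0.01306473, -0.05127225]), 'width': 92.9462737736693}
top {'vertical_fov': 44.64645680390426, 'cx': 326.47711517171535, 'cy': 197.54096404532694, 'world_from_camera': array([[ 2.53049190e-02,  9.92041219e-01, -1.23344559e-01,
         3.94492422e+02],
       [-9.99353357e-01,  2.82561777e-02,  2.22363864e-02,
        -7.81855208e+01],
       [ 2.55446577e-02,  1.22702110e-01,  9.92114743e-01,
         9.71813524e+02],
       [ 0.00000000e+00,  0.00000000e+00,  0.00000
[... 424 characters left out ...]
15.90288847663885, 'cy': 193.16297660827956, 'world_from_camera': array([[ 2.16781886e-01, -8.33457371e-01,  5.08285770e-01,
         1.09161320e+03],
       [ 9.76128805e-01,  1.92181531e-01, -1.01187034e-01,
        -1.85514987e+02],
       [-1.33480583e-02,  5.18087897e-01,  8.55223222e-01,
         9.83198712e+02],
       [ 0.00000000e+00,  0.00000000e+00,  0.00000000e+00,
         1.00000000e+00]])}
stand_board [([320.0, 210.1], 0.77)]
black_tin [([311.8, 221.5], 0.87)]
pot [([306.6, 195.3], 0.56), ([326.2, 189.5], 0.16)]
loupe [([300.9, 157.2], 0.7), ([331.0, 150.8], 0.49)]
side_tray [([223.7, 184.8], 0.9), ([310.5, 223.1], 0.38)]
work_pad []
pliers []
tweezers [([223.4, 152.0], 0.61)]
```

Run:
```python
import cv2
a=cv2.imread("pics/top0.png")[80:290,170:470]; cv2.imwrite("pics/a1.png",cv2.resize(a,(800,560),interpolation=cv2.INTER_CUBIC))
b=cv2.imread("pics/side0.png"); cv2.imwrite("pics/b1.png",cv2.resize(b[100:310,170:470],(800,560),interpolation=cv2.INTER_CUBIC))
```

```text
(no output)
```

View pics/top0.png

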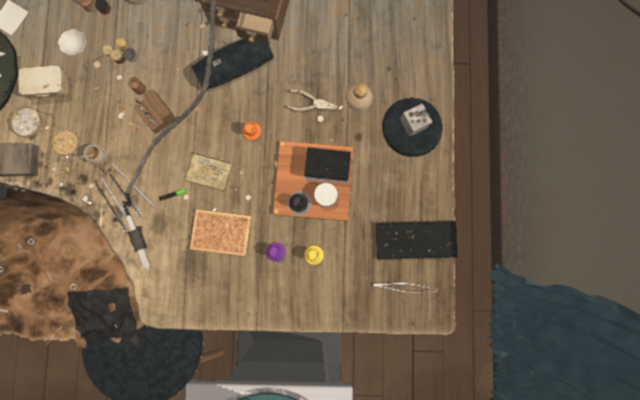

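View pics/a1.png

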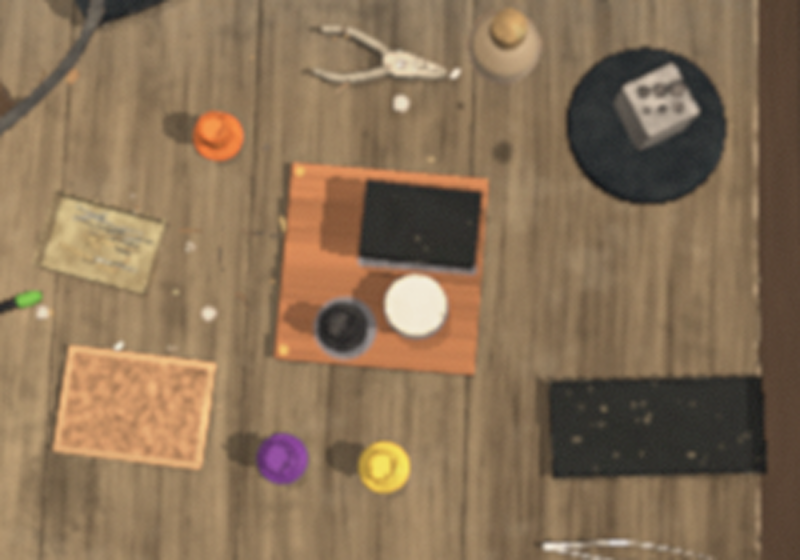

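View pics/b1.png

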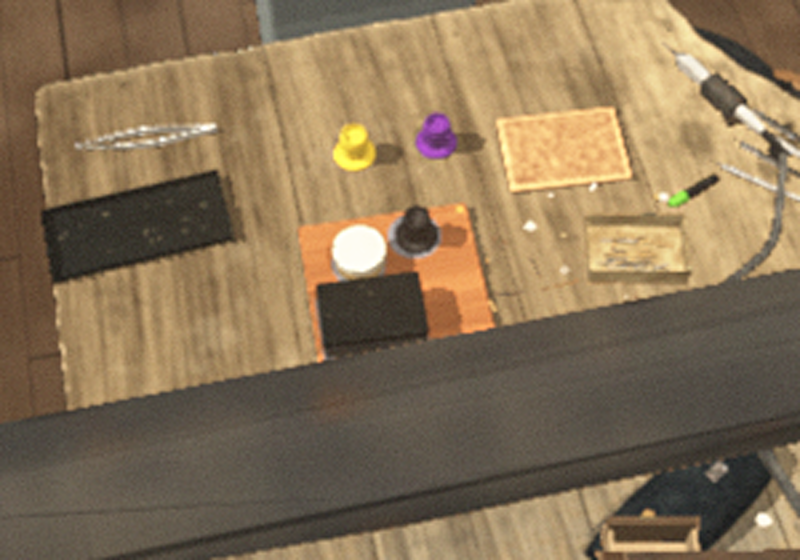

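The top view shows the wooden board at (313,181). On it are the black tin (327,164), the pot (325,195) and the black loupe (298,203). The cork pad is at (220,232) and the black tray at (417,240). The loupe-shaped candidates are black (298,203), orange (252,130), purple (276,252) and yellow (314,255). Only (298,203) is black and standing on the board's round spot, and the enlarged crops confirm it. In the side view a beam hides the back of the board. Next I'll fit the models to the masks.

```bash
cat > h.py <<'E'
import numpy as np, cv2
from scipy.optimize import minimize
from bench import ctrl
t=np.linspace(0,2*np.pi,32,endpoint=False)
def box(a,b,z0,z1): return np.array([[sx*a/2,sy*b/2,z] for sx in(-1,1) for sy in(-1,1) for z in(z0,z1)])
def cyl(d,z0,z1): return np.vstack([np.c_[d/2*np.cos(t),d/2*np.sin(t),0*t+z] for z in(z0,z1)])
M=dict(stand_board=[box(150,150,0,8)],black_tin=[box(58,87,0,30)],pot=[cyl(45,0,25)],loupe=[cyl(38,0,9),cyl(24,9,32)],
 side_tray=[box(74,160,0,10)],work_pad=[box(80,110,0,6.5)])
def proj(P,n):
    c=ctrl.camera_params(n);W=np.linalg.inv(c["world_from_camera"])
    q=P@W[:3,:3].T+W[:3,3];f=200/np.tan(np.radians(c["vertical_fov"]/2))
    return np.c_[c["cx"]-f*q[:,0]/q[:,2],c["cy"]+f*q[:,1]/q[:,2]]
def ray(uv,n,z):
    c=ctrl.camera_params(n);T=c["world_from_camera"];f=200/np.tan(np.radians(c["vertical_fov"]/2))
    d=T[:3,:3]@[(uv[0]-c["cx"])/f,-(uv[1]-c["cy"])/f,-1];o=T[:3,3];return o+d*(z-o[2])/d[2]
S=8
def fit(q,n,m,z,hull=False,yaw0=0.):
    ys,xs=np.nonzero(m);x0,y0=xs.min()-15,ys.min()-15;w,h=xs.max()+15-x0,ys.max()+15-y0
    m=m[y0:y0+h,x0:x0+w].astype(np.uint8)
    big=(cv2.resize(m*255,(w*S,h*S),interpolation=cv2.INTER_LINEAR)>127).astype(np.uint8)
    if hull:
        k=cv2.convexHull(np.argwhere(big)[:,::-1].astype(np.int32).copy());cv2.fillConvexPoly(big,k,1)
    def cost(p):
        a=np.zeros_like(big);c,s=np.cos(p[2]),np.sin(p[2])
        for B in M[q]:
            P=np.c_[p[0]+c*B[:,0]-s*B[:,1],p[1]+s*B[:,0]+c*B[:,1],B[:,2]+z]
            uv=(proj(P,n)+.5-[x0,y0])*S-.5
            cv2.fillConvexPoly(a,cv2.convexHull(np.round(uv).astype(np.int32)),1)
        return 1-(a&big).sum()/(a|big).sum()
    g=ray((xs.mean(),ys.mean()),n,z+max(B[:,2].max() for B in M[q])*.7)
    best=None
    for _ in range(2):
        x=best.x if best else np.array([g[0],g[1],yaw0])
        best=minimize(cost,x,method="Nelder-Mead",options=dict(initial_simplex=x+np.vstack([np.zeros(3),np.diag([8,8,.08])]),xatol=.02,fatol=1e-5))
    return best.x,best.fun
def outline(q,n,near=None):
    L=ctrl.outline_of(q,n)
    if near is not None: L=[d for d in L if np.hypot(d["position"][0]*640-near[0],d["position"][1]*400-near[1])<15]
    return L[0] if L else None
E
python3 - <<'E'
from h import *
near=dict(top=dict(stand_board=(313,181),black_tin=(327,164),pot=(325,195),loupe=(298,203),side_tray=(417,240),work_pad=(220,232)),
 side=dict(black_tin=(310,216),pot=(304,194),loupe=(325,186),side_tray=(222,185),work_pad=(381,156)))
for n in near:
    ctrl.capture(n)
    for q,uv in near[n].items():
        d=outline(q,n,uv)
        if d is None: print(n,q,"none");continue
        z=dict(black_tin=8,pot=8,loupe=8).get(q,0)
        x,f=fit(q,n,d["pixels"],z,q in("stand_board","side_tray","work_pad"))
        print(n,q,np.round(x,3),"yawdeg",round(np.degrees(x[2]),2),"1-iou",round(f,3),"p",round(d["p"],2))
E
```

```text
top stand_board [ 5.49273e+02 -7.15080e+01 -4.90000e-02] yawdeg -2.81 1-iou 0.015 p 0.89
top black_tin [ 5.79485e+02 -9.92970e+01 -8.40000e-02] yawdeg -4.83 1-iou 0.057 p 0.62
top pot [ 5.19188e+02 -9.78020e+01  6.70000e-02] yawdeg 3.86 1-iou 0.048 p 0.93
top loupe [ 5.02576e+02 -4.20010e+01  2.20000e-02] yawdeg 1.24 1-iou 0.173 p 0.57
top side_tray [ 4.35785e+02 -2.80445e+02  4.90000e-02] yawdeg 2.78 1-iou 0.022 p 0.96
top work_pad [ 4.40003e+02  1.08509e+02 -1.00000e-01] yawdeg -5.76 1-iou 0.036 p 0.8
side black_tin [ 5.77343e+02 -1.01391e+02 -9.80000e-02] yawdeg -5.62 1-iou 0.113 p 0.59
side pot [ 5.14829e+02 -9.90140e+01 -3.70000e-02] yawdeg -2.1 1-iou 0.2 p 0.67
side loupe [ 5.04538e+02 -4.44750e+01  1.00000e-02] yawdeg 0.56 1-iou 0.183 p 0.69
side side_tray [ 4.35761e+02 -2.82938e+02  4.20000e-02] yawdeg 2.4 1-iou 0.036 p 0.76
side work_pad [ 4.40799e+02  1.05315e+02 -9.50000e-02] yawdeg -5.45 1-iou 0.038 p 0.9
```

Run:
```python
from h import *
im=cv2.imread("pics/top0.png")
for nm,(u,v),z in[("flange",(344.5,327.5),17),("lid",(416,305),33),("t1",(368,181),38),("t2",(482,191),38),("t3",(475,268),38),("t4",(360,258),38)]:
    print(nm,np.round(ray((170+u*.375,80+v*.375),"top",z),1))
ims=[]
for n,near in(("top",[("loupe",(298,203)),("pot",(325,195)),("black_tin",(327,164))]),("side",[("loupe",(325,186)),("pot",(304,194)),("black_tin",(310,216))])):
    g=ctrl.capture(n);x,y=(265,135) if n=="top" else (275,160)
    b=cv2.resize(g[y:y+90,x:x+100],None,fx=4,fy=4,interpolation=cv2.INTER_CUBIC)
    for q,uv in near:
        d=outline(q,n,uv)
        if d is None: continue
        m=cv2.resize(d["pixels"][y:y+90,x:x+100].astype(np.uint8),None,fx=4,fy=4,interpolation=cv2.INTER_NEAREST)
        c,_=cv2.findContours(m,0,1);cv2.drawContours(b,c,-1,(0,255,0),1)
    P=dict(loupe=(503,-45.2),pot=(519,-98.2))
    for q,p in P.items():
        for B in M[q]:
            N=len(B)//2
            for ring in(B[:N],B[N:]):
                uv=proj(np.c_[ring[:,:2]+p,ring[:,2]+8],n);cv2.polylines(b,[np.int32(((uv+.5-[x,y])*4))],True,(0,0,255),1)
    ims.append(b)
cv2.imwrite("pics/c.png",np.hstack(ims))
```

```text
flange [501.2 -46.1  17. ]
lid [517.4 -98.1  33. ]
t1 [607.4 -60.5  38. ]
t2 [ 602.5 -144.3   38. ]
t3 [ 545.1 -140.3   38. ]
t4 [550.  -56.4  38. ]
```

View pics/c.png

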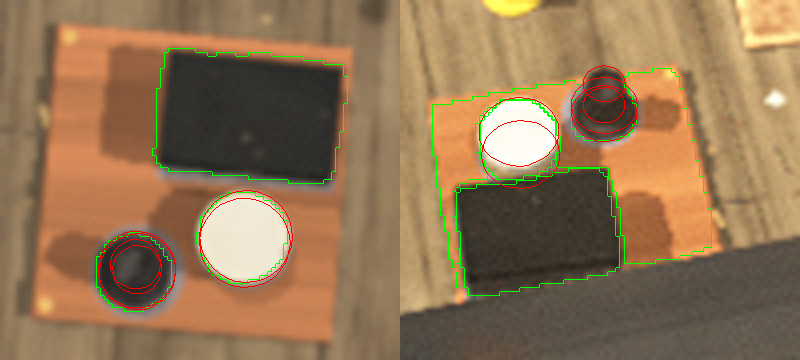

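```bash
cat > go.py <<'E'
import sys,numpy as np
from scipy.spatial.transform import Rotation as R
from bench import ctrl
s=ctrl.get_state();r=R.from_quat(s["eef_rot"]).as_matrix();p=s["tcp_pos"]
a=np.degrees(np.arctan2(r[1,0],r[0,0]))
print("t",round(s["time"],2),"tcp",p.round(1),"jaw",round(a,2),"w",round(s["width"],1),"F",s["ft_force"].round(1),"j6",round(s["joint_positions"][5],2))
for t in sys.argv[1:]:
    x,y,z,g=map(float,t.split(","))
    d=(a-g+90)%180-90
    print(t,"-> shift",(r.T@(np.array([x,y,z])-p)).round(1),"turn",round(d,1))
E
python3 go.py 300,400,310,67 518.5,-98.5,310,67
python3 -m pendant '[[0,0,-30,0,60],[0,0,-80,0,60],[0,0,-80,0,60]]' 15
python3 go.py
```

```text
t 1.95 tcp [198.1 645.3 218.6] jaw 72.94 w 93.1 F [ 0.2 -0.1 -0.8] j6 -0.04
300,400,310,67 -> shift [-204.6  169.4  -91.4] turn 5.9
518.5,-98.5,310,67 -> shift [-617.   524.6  -91.3] turn 5.9
time: 2.25
tcp_pos: [198.4, 646.3, 306.1]
eef_rot: [0.804, 0.594, 0.004, -0.002]
ft_force: [0.4, -0.0, 1.2]
width: 73.3
t 2.25 tcp [198.4 646.3 306.1] jaw 72.94 w 73.3 F [ 0.4 -0.   1.2] j6 -0.04
```

```bash
python3 -m pendant '[[-38,32,0,0,60],[-76,64,0,2,60],[-114,96,0,4,60],[-152,129,0,6,60],[-190,161,0,6,60]]' >/dev/null; python3 go.py 518.5,-98.5,300,67
```

```text
t 2.75 tcp [296.6 414.6 298.7] jaw 66.89 w 60.1 F [0.7 0.3 0.9] j6 -0.27
518.5,-98.5,300,67 -> shift [-384.8  405.6   -1.4] turn -0.1
```

```bash
python3 -m pendant '[[-34,36,0,0,60],[-68,72,0,0,60],[-102,108,0,0,60],[-136,144,0,0,60],[-170,180,0,0,60]]' >/dev/null; python3 -m pendant '[[-34,36,0,0,60],[-68,72,0,0,60],[-102,108,0,0,60],[-136,144,0,0,60],[-170,180,0,0,60]]'>/dev/null;  python3 go.py 518.5,-98.5,120,67
```

```text
t 3.75 tcp [494.6 -39.6 299. ] jaw 66.92 w 60.1 F [0.9 0.9 0.7] j6 -1.3
518.5,-98.5,120,67 -> shift [-44.9  44.8 179. ] turn -0.1
```

```bash
python3 -m pendant '[[-20,20,20,0,60],[-45,45,60,0,60],[-45,45,110,0,60],[-45,45,160,0,60],[-45,45,179,0,60]]' >/dev/null; python3 -m pendant '[[0,0,0,0,60],[0,0,0,0,60],[0,0,0,0,60]]'>/dev/null;  python3 go.py 518.5,-98.5,60,67 518.5,-98.5,12,67
python3 - <<'E'
from h import *
a=ctrl.capture("top")[110:260,220:420];b=ctrl.capture("side")[110:260,220:420]
cv2.imwrite("pics/d.png",cv2.resize(np.hstack([a,b]),(800,300),interpolation=cv2.INTER_CUBIC))
E
```

```text
t 4.55 tcp [519.  -96.6 121.9] jaw 66.95 w 60.0 F [ 0.6 -0.5  1.3] j6 -1.4
518.5,-98.5,60,67 -> shift [-2.   0.1 61.9] turn -0.1
518.5,-98.5,12,67 -> shift [ -2.    0.  109.9] turn -0.1
```

View pics/d.png

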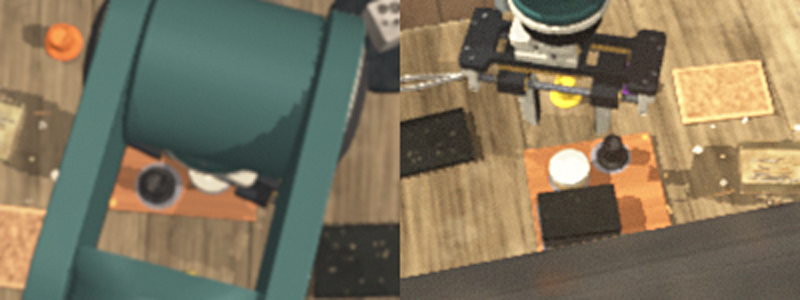

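```bash
python3 - <<'E'
from h import *
print(ray((303.9,173.3),"side",122), proj(np.array([[519,-96.6,122.]]),"side"))
E
python3 -m pendant '[[-2,0,30,0,60],[-2,0,62,0,60],[-2,0,62,0,60],[-2,0,62,0,60]]' >/dev/null; python3 go.py 518.5,-98.5,12,67
python3 - <<'E'
from h import *
b=ctrl.capture("side")[140:230,250:370]
cv2.imwrite("pics/e.png",cv2.resize(b,(800,600),interpolation=cv2.INTER_CUBIC))
E
```

```text
[526.733476   -97.55165622 122.        ] [[303.59050061 170.2193578 ]]
t 5.05 tcp [517.6 -98.4  58.9] jaw 66.94 w 59.9 F [ 0.2 -0.2  0.7] j6 -1.4
518.5,-98.5,12,67 -> shift [ 0.2  0.9 46.9] turn -0.1
```

View pics/e.png

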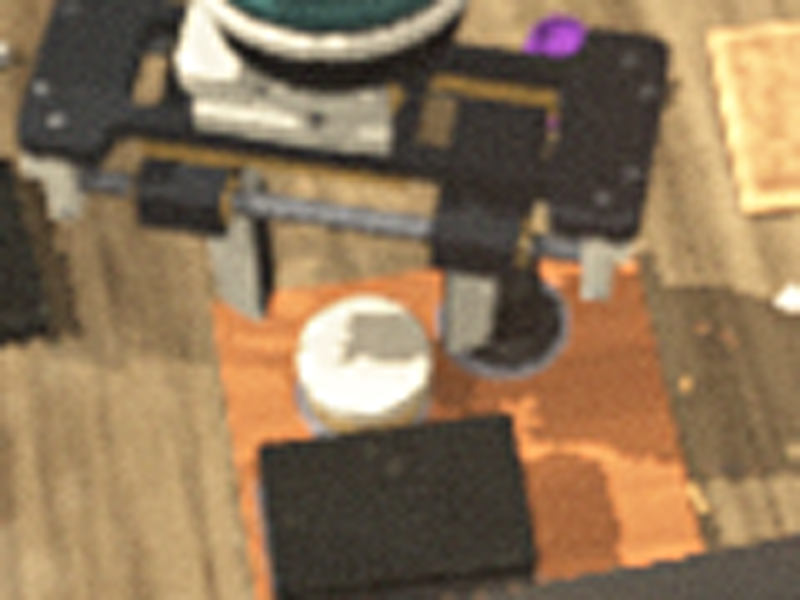

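```bash
python3 -m pendant '[[0,1,12,0,60],[0,1,24,0,60],[0,1,36,0,60],[0,1,46,0,60],[0,1,46,0,60]]'; python3 go.py 518.5,-98.5,12,67
```

```text
time: 5.6
tcp_pos: [517.2, -98.5, 9.7]
eef_rot: [0.834, 0.551, -0.001, -0.001]
ft_force: [-0.3, -0.6, 0.1]
width: 59.9
t 5.6 tcp [517.2 -98.5   9.7] jaw 66.94 w 59.9 F [-0.3 -0.6  0.1] j6 -1.4
518.5,-98.5,12,67 -> shift [ 0.5  1.2 -2.3] turn -0.1
```

```bash
python3 -m pendant '[[0,1,-2,0,60],[0,1,-2,0,55],[0,1,-2,0,52],[0,1,-2,0,50],[0,1,-2,0,49]]' 8; for i in 1; do python3 go.py;done;  python3 -m pendant '[[0,0,0,0,48],[0,0,0,0,47],[0,0,0,0,46],[0,0,0,0,45.5],[0,0,0,0,45]]' 8 ;python3 -m pendant '[[0,0,0,0,44],[0,0,0,0,42],[0,0,0,0,40],[0,0,0,0,40],[0,0,0,0,40]]' 15; python3 go.py 518.5,-98.5,12,67
```

```text
time: 6.1
tcp_pos: [519.2, -99.1, 13.9]
eef_rot: [0.834, 0.551, 0.0, 0.0]
ft_force: [-0.0, 0.2, 0.3]
width: 49.3
t 6.1 tcp [519.2 -99.1  13.9] jaw 66.94 w 49.3 F [-0.   0.2  0.3] j6 -1.41
time: 6.6
tcp_pos: [519.1, -99.0, 13.7]
eef_rot: [0.834, 0.551, 0.0, -0.0]
ft_force: [1.0, 0.6, 0.5]
width: 45.2
time: 7.1
tcp_pos: [519.1, -99.1, 13.6]
eef_rot: [0.834, 0.551, -0.0, -0.0]
ft_force: [-0.3, 0.8, 0.4]
width: 44.5
t 7.1 tcp [519.1 -99.1  13.6] jaw 66.94 w 44.5 F [-0.3  0.8  0.4] j6 -1.41
518.5,-98.5,12,67 -> shift [ 0.3 -0.7  1.6] turn -0.1
```

```bash
python3 -m pendant '[[0,0,-5,0,40],[0,0,-25,0,40],[0,0,-55,0,40],[0,0,-75,0,40],[0,0,-80,0,40]]' ; python3 go.py 436.9,-306.7,90,92.6
```

```text
time: 7.6
tcp_pos: [520.0, -99.3, 96.3]
eef_rot: [0.834, 0.551, 0.001, 0.001]
ft_force: [0.3, 0.3, -0.8]
width: 44.0
t 7.6 tcp [520.  -99.3  96.3] jaw 66.94 w 44.0 F [ 0.3  0.3 -0.8] j6 -1.41
436.9,-306.7,90,92.6 -> shift [-223.3    4.8    6.2] turn -25.7
```

```bash
python3 -m pendant '[[-25,1,0,-5,40],[-60,1,0,-10,40],[-100,2,0,-15,40],[-140,3,0,-20,40],[-180,4,0,-25.7,40]]' >/dev/null; python3 go.py 436.9,-306.7,90,92.6
```

```text
t 8.1 tcp [ 451.1 -267.4   92.8] jaw 92.86 w 44.1 F [ 0.3 -0.5 -1.7] j6 -2.2
436.9,-306.7,90,92.6 -> shift [-38.5 -16.2   2.8] turn 0.3
```

```bash
python3 -m pendant '[[-20,19,2,0,40],[-34,28,4,0,40],[-40,20,6,0,40],[-40,20,6,0,40]]' >/dev/null; python3 go.py 436.9,-306.7,90,92.6 436.9,-306.7,30,92.6
```

```text
t 8.5 tcp [ 472.9 -305.5   86.3] jaw 92.59 w 44.3 F [-0.2 -0.3 -1. ] j6 -2.23
436.9,-306.7,90,92.6 -> shift [  0.4 -36.1  -3.7] turn -0.0
436.9,-306.7,30,92.6 -> shift [  0.4 -35.9  56.3] turn -0.0
```

```bash
python3 -m pendant '[[0,-18,0,0,40],[0,-36,10,0,40],[0,-36,40,0,40],[0,-36,56,0,40],[0,-36,56,0,40]]' >/dev/null; python3 -m pendant '[[0,0,0,0,40],[0,0,0,0,40]]'>/dev/null; python3 go.py 436.9,-306.7,8,92.6
python3 - <<'E'
from h import *
b=ctrl.capture("side")[150:230,160:280]
cv2.imwrite("pics/f.png",cv2.resize(b,(800,533),interpolation=cv2.INTER_CUBIC))
E
```

```text
t 9.2 tcp [ 438.8 -307.2   32.8] jaw 92.66 w 43.9 F [-0.6  0.2 -1.3] j6 -2.28
436.9,-306.7,8,92.6 -> shift [ 0.6 -1.9 24.8] turn 0.1
```

View pics/f.png

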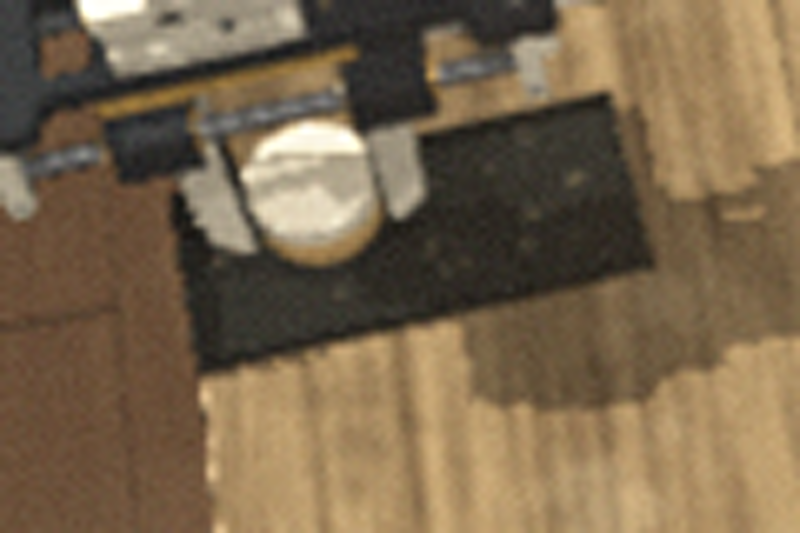

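```bash
python3 -m pendant '[[0,-2,8,0,40],[0,-2,16,0,40],[0,-2,21,0,40],[0,-2,21,0,40],[0,-2,21,0,40]]' >/dev/null; python3 go.py 436.9,-306.7,7.7,92.6
```

```text
t 9.75 tcp [ 436.1 -307.    10.5] jaw 92.64 w 44.0 F [ 0.6 -0.  -1.5] j6 -2.28
436.9,-306.7,7.7,92.6 -> shift [0.3 0.8 2.8] turn 0.0
```

```bash
python3 -m pendant '[[0,0,1,0,40],[0,0,2,0,40],[0,0,2.5,0,40],[0,0,2.5,0,40]]' >/dev/null; python3 go.py; python3 -m pendant '[[0,0,2.5,0,45],[0,0,2.5,0,48],[0,0,2.5,0,52],[0,0,2.5,0,54],[0,0,2.5,0,54]]'; python3 go.py 503,-44.5,120,-73
```

```text
t 10.15 tcp [ 436.1 -307.1    8.2] jaw 92.64 w 44.4 F [ 0.3 -0.1 -1.8] j6 -2.28
time: 10.65
tcp_pos: [436.2, -307.1, 5.7]
eef_rot: [0.691, 0.723, 0.0, 0.0]
ft_force: [-0.4, 0.9, 0.9]
width: 54.1
t 10.65 tcp [ 436.2 -307.1    5.7] jaw 92.64 w 54.1 F [-0.4  0.9  0.9] j6 -2.28
503,-44.5,120,-73 -> shift [ 259.2   78.8 -114.3] turn -14.4
```

```bash
python3 -m pendant '[[0,0,-30,0,60],[0,0,-70,0,60],[40,12,-100,0,60],[85,26,-100,6,50],[130,40,-100,12,45]]' >/dev/null; python3 go.py 503,-44.5,100,67
```

```text
t 11.15 tcp [ 470.6 -174.3  107. ] jaw 80.33 w 48.7 F [ 1.2 -0.3  0.3] j6 -1.81
503,-44.5,100,67 -> shift [133.4  10.1   7. ] turn 13.3
```

```bash
python3 -m pendant '[[45,3,0,5,40],[90,7,0,9,40],[125,9,5,13,40],[133,10,7,13,40],[133,10,7,13,40]]' >/dev/null; python3 -m pendant '[[0,0,10,0,40],[0,0,30,0,40],[0,0,40,0,40],[0,0,40,0,40],[0,0,40,0,40]]' >/dev/null; python3 go.py 503,-44.5,21,67
python3 - <<'E'
from h import *
b=ctrl.capture("side")[140:230,270:390]
cv2.imwrite("pics/g.png",cv2.resize(b,(800,600),interpolation=cv2.INTER_CUBIC))
E
```

```text
t 12.15 tcp [501.6 -46.4  58.9] jaw 67.6 w 40.1 F [ 0.2  0.6 -0.6] j6 -1.32
503,-44.5,21,67 -> shift [ 2.3  0.6 37.9] turn 0.6
```

View pics/g.png

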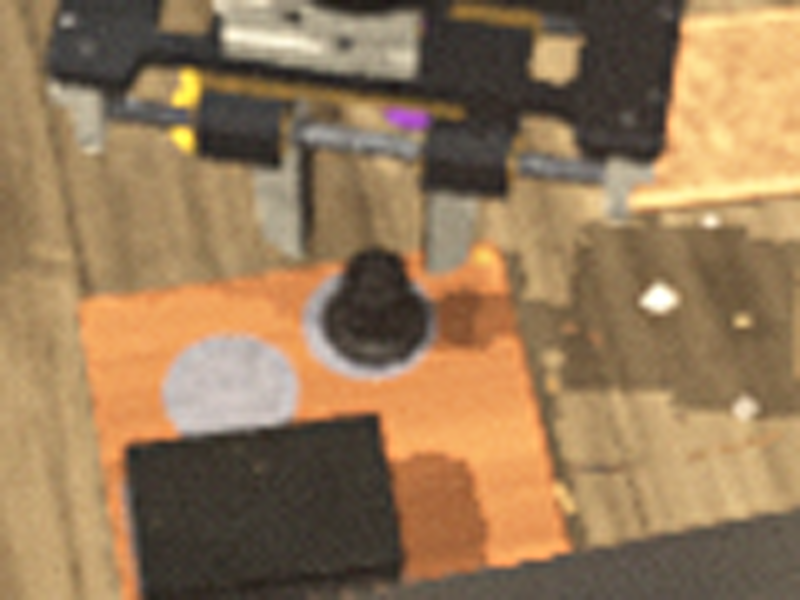

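```bash
python3 -m pendant '[[2.3,0.6,10,0,40],[2.3,0.6,20,0,40],[2.3,0.6,30,0,40],[2.3,0.6,36,0,40],[2.3,0.6,36,0,40]]' 6 >/dev/null; python3 -m pendant '[[0,0,0,0,34],[0,0,0,0,31],[0,0,0,0,29],[0,0,0,0,27.5],[0,0,0,0,26.5]]';  python3 go.py 503,-44.5,20.5,67
```

```text
time: 13.2
tcp_pos: [503.1, -43.9, 22.8]
eef_rot: [0.831, 0.557, 0.0, 0.0]
ft_force: [0.7, -0.0, -0.3]
width: 26.5
t 13.2 tcp [503.1 -43.9  22.8] jaw 67.64 w 26.5 F [ 0.7 -0.  -0.3] j6 -1.32
503,-44.5,20.5,67 -> shift [-0.6  0.1  2.3] turn 0.6
```

```bash
python3 -m pendant '[[-0.5,0,1.5,0,26.5],[-0.5,0,1.5,0,26],[-0.5,0,1.5,0,25],[-0.5,0,1.5,0,24.5],[-0.5,0,1.5,0,24]]' 6; python3 -m pendant '[[0,0,0,0,23],[0,0,0,0,21],[0,0,0,0,20],[0,0,0,0,20]]' 10;  python3 go.py 503,-44.5,20.5,67
```

```text
time: 13.7
tcp_pos: [502.8, -44.3, 21.2]
eef_rot: [0.831, 0.557, -0.0, 0.0]
ft_force: [-0.8, -0.7, -0.7]
width: 24.5
time: 14.1
tcp_pos: [502.9, -44.3, 21.2]
eef_rot: [0.831, 0.557, 0.0, -0.0]
ft_force: [-0.3, 0.6, -0.9]
width: 23.7
t 14.1 tcp [502.9 -44.3  21.2] jaw 67.64 w 23.7 F [-0.3  0.6 -0.9] j6 -1.32
503,-44.5,20.5,67 -> shift [-0.1  0.2  0.7] turn 0.6
```

```bash
python3 -m pendant '[[0,0,-10,0,20],[0,0,-35,0,20],[0,0,-65,0,20],[0,0,-75,0,20],[0,0,-75,0,20]]' >/dev/null; python3 go.py 433.8,-237,90,87; python3 -m pendant '[[-25,2,0,-4,20],[-65,4,0,-9,20],[-105,6,0,-14,20],[-145,8,0,-20,20],[-170,10,0,-20,20]]' >/dev/null; python3 go.py 433.8,-237,50,87
```

```text
t 14.6 tcp [503.6 -44.4  97.8] jaw 67.64 w 23.6 F [-0.9  0.  -0.8] j6 -1.32
433.8,-237,90,87 -> shift [-204.7    8.7    7.7] turn -19.4
t 15.1 tcp [ 445.9 -207.    94.6] jaw 87.81 w 23.6 F [ 0.  -0.4 -0.5] j6 -2.02
433.8,-237,50,87 -> shift [-30.4 -10.8  44.6] turn 0.8
```

```bash
python3 -m pendant '[[-20,-5,5,0,20],[-30,-11,20,0,20],[-30,-11,40,0,20],[-30,-11,45,0,20],[-30,-11,45,0,20]]' >/dev/null; python3 -m pendant '[[0,0,0,0,20],[0,0,0,0,20]]' >/dev/null; python3 go.py 433.8,-237,15.3,87
```

```text
t 15.8 tcp [ 435.7 -234.7   51.9] jaw 87.68 w 23.7 F [0.3 0.6 0.3] j6 -2.08
433.8,-237,15.3,87 -> shift [-2.4 -1.8 36.6] turn 0.7
```

```bash
python3 -m pendant '[[-2,-2,10,0,20],[-2,-2,20,0,20],[-2,-2,30,0,20],[-2,-2,34,0,20],[-2,-2,34,0,20]]' >/dev/null; python3 -m pendant '[[0,0,0,0,20],[0,0,0,0,20]]' >/dev/null; python3 go.py 433.8,-237,15.3,87
```

```text
t 16.5 tcp [ 433.3 -236.9   17.5] jaw 87.64 w 23.6 F [-0.4 -0.2  0.5] j6 -2.08
433.8,-237,15.3,87 -> shift [-0.1  0.5  2.2] turn 0.6
```

```bash
python3 -m pendant '[[0,0,1,0,20],[0,0,2,0,20],[0,0,2,0,20],[0,0,2,0,20]]' ; python3 -m pendant '[[0,0,0,0,26],[0,0,0,0,30],[0,0,0,0,36],[0,0,0,0,42],[0,0,0,0,42]]' >/dev/null; python3 go.py;  python3 -m pendant '[[0,0,-15,0,42],[0,0,-45,0,50],[0,0,-85,0,60],[0,0,-110,0,75],[0,0,-110,0,78]]' >/dev/null; python3 go.py 578,-100,110,-4
```

```text
time: 16.9
tcp_pos: [433.1, -236.8, 15.2]
eef_rot: [0.722, 0.692, 0.0, 0.0]
ft_force: [-0.1, -0.9, -0.8]
width: 23.6
t 17.4 tcp [ 433.1 -236.8   15.2] jaw 87.64 w 41.6 F [-0.3  0.1  1. ] j6 -2.08
t 17.9 tcp [ 434.5 -237.6  130.3] jaw 87.64 w 69.3 F [0.3 0.5 0.1] j6 -2.08
578,-100,110,-4 -> shift [143.4 137.6  20.6] turn -88.4
```

```bash
python3 -m pendant '[[20,20,0,8.5,78],[45,45,0,17,78],[75,70,0,25.5,78],[100,98,0,34,78],[125,120,0,42.5,78]]' >/dev/null; python3 go.py 578,-100.5,110,-4
```

```text
t 18.4 tcp [ 559.2 -115.5  125.3] jaw 44.8 w 78.1 F [ 0.4 -1.1 -0.2] j6 -1.03
578,-100.5,110,-4 -> shift [23.9  2.6 15.3] turn 48.8
```

```bash
python3 -m pendant '[[8,1,0,8.5,78],[20,2,4,17,78],[24,2.6,10,25.5,78],[24,2.6,15,34,78],[24,2.6,15,42.5,78]]' >/dev/null; python3 -m pendant '[[0,0,10,6.3,78],[0,0,30,6.3,78],[0,0,45,6.3,78],[0,0,45,6.3,78],[0,0,45,6.3,78]]' >/dev/null;python3 go.py 578,-100.5,14,-4
python3 - <<'E'
from h import *
b=ctrl.capture("side")[150:270,240:400]
cv2.imwrite("pics/i.png",cv2.resize(b,(800,600),interpolation=cv2.INTER_CUBIC))
E
```

```text
t 19.4 tcp [ 576.9 -101.6   65.3] jaw -3.64 w 78.0 F [-0.6  0.3  0.3] j6 -0.15
578,-100.5,14,-4 -> shift [ 1.1 -1.2 51.3] turn 0.4
```

View pics/i.png

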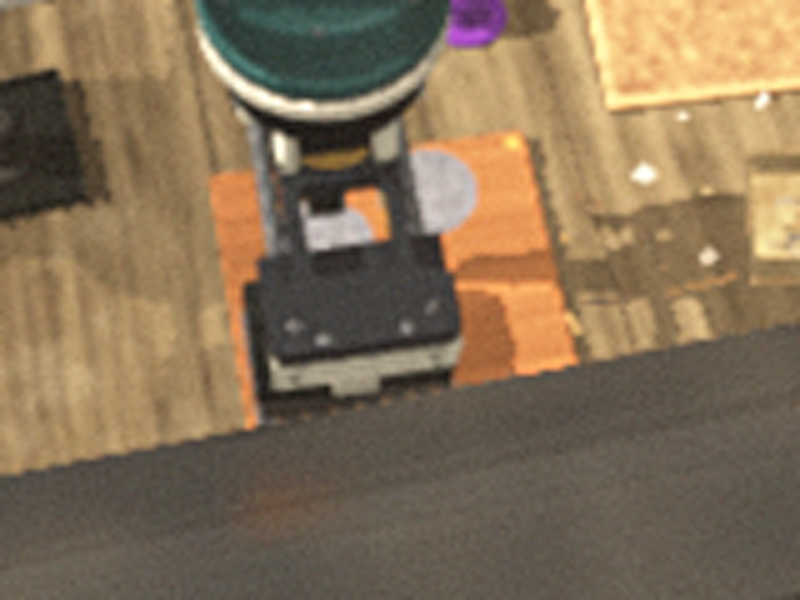

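```bash
python3 -m pendant '[[1,-1,10,0.4,78],[1,-1,20,0.4,78],[1,-1,30,0.4,78],[1,-1,38,0.4,78],[1,-1,38,0.4,78]]'; python3 go.py 578,-100.5,14,-4
```

```text
time: 19.95
tcp_pos: [577.2, -100.6, 25.5]
eef_rot: [0.999, -0.035, -0.001, -0.0]
ft_force: [0.1, -0.2, 0.2]
width: 78.0
t 19.95 tcp [ 577.2 -100.6   25.5] jaw -4.06 w 78.0 F [ 0.1 -0.2  0.2] j6 -0.15
578,-100.5,14,-4 -> shift [ 0.8 -0.1 11.5] turn -0.1
```

```bash
python3 -m pendant '[[0,0,5,0,78],[0,0,9.5,0,78],[0,0,9.5,0,74],[0,0,9.5,0,70],[0,0,9.5,0,66]]' 10; python3 -m pendant '[[0,0,0,0,63],[0,0,0,0,61],[0,0,0,0,60],[0,0,0,0,59],[0,0,0,0,58]]' 10; python3 -m pendant '[[0,0,0,0,56],[0,0,0,0,54],[0,0,0,0,54],[0,0,0,0,54]]' 35; python3 go.py
```

```text
time: 20.45
tcp_pos: [578.1, -100.7, 17.9]
eef_rot: [0.999, -0.035, 0.0, 0.0]
ft_force: [0.0, 0.3, -0.5]
width: 67.3
time: 20.95
tcp_pos: [578.0, -100.7, 17.7]
eef_rot: [0.999, -0.035, 0.0, 0.0]
ft_force: [-0.0, -0.5, -0.7]
width: 58.2
time: 21.35
tcp_pos: [578.0, -100.7, 17.6]
eef_rot: [0.999, -0.035, -0.0, 0.0]
ft_force: [-1.2, -0.3, 1.4]
width: 56.5
t 21.35 tcp [ 578.  -100.7   17.6] jaw -4.06 w 56.5 F [-1.2 -0.3  1.4] j6 -0.15
```

```bash
python3 -m pendant '[[0,0,-5,0,54],[0,0,-20,0,54],[0,0,-45,0,54],[0,0,-70,0,54],[0,0,-80,0,54]]' ; python3 go.py 440.4,106.4,85,-5.5
```

```text
time: 21.85
tcp_pos: [579.0, -100.9, 101.3]
eef_rot: [0.999, -0.035, 0.002, 0.0]
ft_force: [0.4, -0.5, -2.0]
width: 56.5
t 21.85 tcp [ 579.  -100.9  101.3] jaw -4.06 w 56.5 F [ 0.4 -0.5 -2. ] j6 -0.15
440.4,106.4,85,-5.5 -> shift [-153.  -197.    15.6] turn 1.4
```

```bash
python3 -m pendant '[[-12,-15,0,0,54],[-35,-45,0,0,54],[-60,-77,0,0.5,54],[-85,-110,0,1,54],[-110,-142,0,1.4,54]]' >/dev/null; python3 -m pendant '[[-20,-26,2,0,54],[-33,-43,6,0,54],[-42,-54,10,0,54],[-42,-54,12,0,54],[-42,-54,12,0,54]]' >/dev/null; python3 go.py 440.4,106.4,40,-5.5
```

```text
t 22.85 tcp [441.5 106.3  85.1] jaw -5.43 w 57.1 F [ 0.5  0.8 -2. ] j6 0.28
440.4,106.4,40,-5.5 -> shift [-1.1 -0.  45.1] turn 0.1
```

```bash
python3 -m pendant '[[-1,0,10,0,54],[-1,0,25,0,54],[-1,0,40,0,54],[-1,0,45,0,54],[-1,0,45,0,54]]' >/dev/null;python3 -m pendant '[[0,0,0,0,54],[0,0,0,0,54]]' >/dev/null; python3 go.py 440.4,106.4,15.7,-5.5
python3 - <<'E'
from h import *
a=ctrl.capture("side")[110:210,310:450]; b=ctrl.capture("top")[180:280,150:290]
cv2.imwrite("pics/j.png",cv2.resize(np.hstack([a,b]),(800,286),interpolation=cv2.INTER_CUBIC))
E
```

```text
t 23.55 tcp [441.  106.6  41.2] jaw -5.46 w 56.7 F [-0.2 -0.5 -3.1] j6 0.28
440.4,106.4,15.7,-5.5 -> shift [-0.6  0.3 25.5] turn 0.0
```

View pics/j.png

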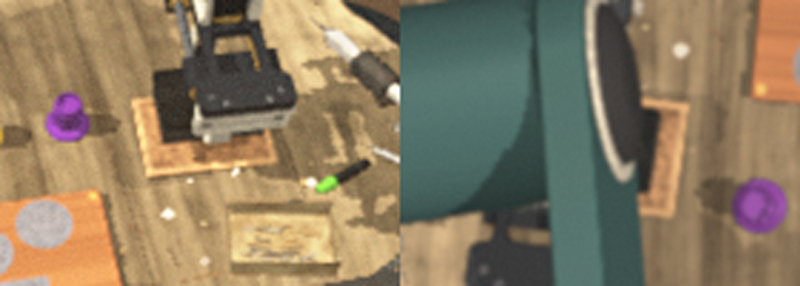

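```bash
python3 -m pendant '[[-0.5,0.3,8,0,54],[-0.5,0.3,16,0,54],[-0.5,0.3,21,0,54],[-0.5,0.3,22,0,54],[-0.5,0.3,22,0,54]]' >/dev/null;python3 -m pendant '[[0,0,1,0,54],[0,0,2,0,54],[0,0,2.5,0,54],[0,0,2.5,0,54]]'; python3 go.py 440.4,106.4,15.7,-5.5
```

```text
time: 24.55
tcp_pos: [440.2, 106.3, 16.2]
eef_rot: [0.999, -0.048, 0.0, -0.0]
ft_force: [0.5, -0.7, -2.1]
width: 56.7
t 24.55 tcp [440.2 106.3  16.2] jaw -5.46 w 56.7 F [ 0.5 -0.7 -2.1] j6 0.28
440.4,106.4,15.7,-5.5 -> shift [ 0.2 -0.1  0.5] turn 0.0
```

Weight is still on the wrist. I'll lower a little more, release, rise, and measure clear of the view.

```bash
python3 -m pendant '[[0,0,0.7,0,54],[0,0,0.7,0,54],[0,0,0.7,0,54]]'; python3 -m pendant '[[0,0,0,0,58],[0,0,0,0,62],[0,0,0,0,68],[0,0,0,0,74],[0,0,0,0,76]]' >/dev/null; python3 go.py; python3 -m pendant '[[0,0,-15,0,76],[0,0,-50,0,70],[0,0,-90,0,60],[20,45,-110,0,55],[40,90,-110,0,50]]' >/dev/null; python3 -m pendant '[[0,50,0,8,45],[0,100,0,16,42],[-20,150,0,24,42],[-40,200,0,32,42],[-60,250,0,40,42]]' >/dev/null; python3 go.py 433.1,-236.8,110,87
python3 - <<'E'
from h import *
for n,near in(("side",dict(work_pad=(381,156),black_tin=(380,150))),("top",dict(work_pad=(220,232),black_tin=(220,232)))):
    g=ctrl.capture(n);cv2.imwrite(f"pics/{n}_tin.png",g)
    for q,uv in near.items():
        d=outline(q,n,uv)
        if d is None: print(n,q,"none");continue
        x,f=fit(q,n,d["pixels"],6 if q=="black_tin" else 0,True)
        print(n,q,x.round(2),round(np.degrees(x[2]),1),round(f,3))
E
```

```text
time: 24.85
tcp_pos: [440.2, 106.4, 15.6]
eef_rot: [0.999, -0.048, 0.0, -0.0]
ft_force: [-0.5, -0.3, 0.9]
width: 56.3
t 25.35 tcp [440.1 106.3  15.4] jaw -5.46 w 75.1 F [-0.5  0.9  0.7] j6 0.28
t 26.35 tcp [ 391.3 -219.5  126.8] jaw -45.78 w 42.3 F [ 0.7 -0.5 -0.7] j6 0.23
433.1,-236.8,110,87 -> shift [ 41.5 -17.9  16.9] turn 47.2
side work_pad none
side black_tin [ 4.4364e+02  1.0478e+02 -1.8000e-01] -10.5 0.101
top work_pad none
top black_tin [ 4.4165e+02  1.0851e+02 -8.0000e-02] -4.8 0.033
```

Run:
```python
from h import *
o=[]
for n,(x,y) in(("side",(335,115)),("top",(175,190))):
    b=cv2.resize(cv2.imread(f"pics/{n}_tin.png")[y:y+80,x:x+90],None,fx=4.4,fy=4.4,interpolation=cv2.INTER_CUBIC)
    X=(440.4,106.4) if n=="side" else (440.2,108.5)
    o.append(b)
cv2.imwrite("pics/k.png",np.hstack(o))
```

```text
(no output)
```

View pics/k.png

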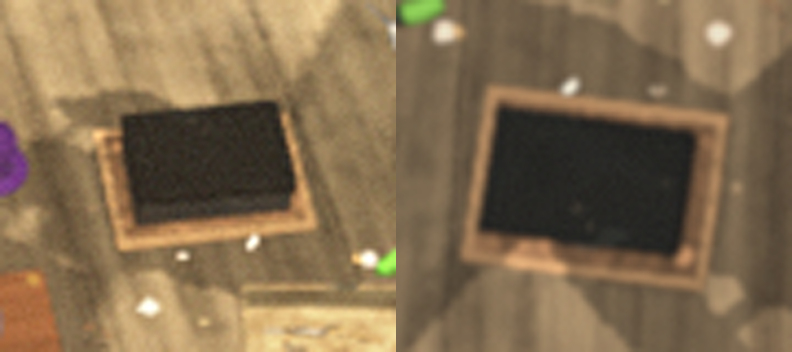

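Run:
```python
from h import *
import h
def fitbig(q,n,big,x0,y0,z):
    def cost(p):
        a=np.zeros_like(big);c,s=np.cos(p[2]),np.sin(p[2])
        for B in M[q]:
            P=np.c_[p[0]+c*B[:,0]-s*B[:,1],p[1]+s*B[:,0]+c*B[:,1],B[:,2]+z]
            cv2.fillConvexPoly(a,cv2.convexHull(np.round((proj(P,n)+.5-[x0,y0])*S-.5).astype(np.int32)),1)
        return 1-(a&big).sum()/(a|big).sum()
    x=np.array([440,106,-.09])
    for _ in range(3):
        r=minimize(cost,x,method="Nelder-Mead",options=dict(initial_simplex=x+np.vstack([np.zeros(3),np.diag([5,5,.06])]),xatol=.02,fatol=1e-5));x=r.x
    return x,r.fun
for n,(x0,y0) in(("side",(350,130)),("top",(183,203))):
    W,H=(65,47) if n=="side" else (75,58)
    for nm,f in(("before",f"pics/{n}0.png"),("now",f"pics/{n}_tin.png")):
        g=cv2.imread(f)[y0:y0+H,x0:x0+W].astype(np.float32)
        g=cv2.resize(g,(W*S,H*S),interpolation=cv2.INTER_CUBIC)
        gray=g.mean(2)
        if nm=="now":
            m=(gray<65).astype(np.uint8);q,z="black_tin",6
        else:
            m=((g[:,:,2]-g[:,:,0])>85).astype(np.uint8);q,z="work_pad",0
        m=cv2.morphologyEx(cv2.morphologyEx(m,2,np.ones((9,9))),3,np.ones((25,25)))
        k,l,st,_=cv2.connectedComponentsWithStats(m);i=1+st[1:,4].argmax();m=(l==i).astype(np.uint8)
        hh=cv2.convexHull(np.argwhere(m)[:,::-1].astype(np.int32).copy());print(n,q,"fill",round(m.sum()/cv2.contourArea(hh),3),end=" ")
        x,fv=fitbig(q,n,m,x0,y0,z);print(x[:2].round(2),np.degrees(x[2]).round(2),round(fv,3))
```

```text
side work_pad fill 0.735 [438.86 106.8 ] -5.5 0.158
side black_tin fill 0.984 [438.91 106.71] -8.9 0.137
top work_pad fill 0.99 [440.19 108.05] -5.2 0.022
top black_tin fill 0.979 [441.18 106.64] -6.83 0.091
```

```bash
python3 -m pendant '[[20,-9,10,0,42],[41.5,-18,40,0,42],[41.5,-18,70,0,42],[41.5,-18,70,0,42],[41.5,-18,70,0,42]]' >/dev/null;  python3 go.py 433.1,-236.8,15.2,-45.8
python3 - <<'E'
from h import *
for n,near in(("top",dict(loupe=(405,240),pot=(430,240))),("side",dict(loupe=(240,180),pot=(210,185)))):
    g=ctrl.capture(n)
    for q in near:
        print(n,q,[(np.round(np.array(d["position"])*[640,400],1),round(d["p"],2)) for d in ctrl.find_in(q,n)][:4])
    print(proj(np.array([[433.1,-236.8,15],[436.2,-307.1,15]]),n))
b=ctrl.capture("side")[140:230,180:300]
cv2.imwrite("pics/l.png",cv2.resize(b,(800,600),interpolation=cv2.INTER_CUBIC))
E
```

```text
t 27.15 tcp [ 434.8 -233.8   56. ] jaw -45.33 w 41.9 F [0.9 0.8 0.8] j6 0.25
433.1,-236.8,15.2,-45.8 -> shift [ 1.   3.3 40.8] turn 0.5
top loupe [(array([274.6, 248.5]), 0.79), (array([252.3, 133.3]), 0.69), (array([316.3, 254. ]), 0.63), (array([315.4, 104.8]), 0.18)]
top pot []
[[395.17264489 240.05852616]
 [430.73759093 239.41952844]]
side loupe [(array([330.9, 152. ]), 0.67), (array([239. , 180.3]), 0.59), (array([301.1, 155.7]), 0.5)]
side pot [(array([209.5, 183.5]), 0.75)]
[[239.15915585 177.21849854]
 [209.37122594 184.0157715 ]]
```

View pics/l.png

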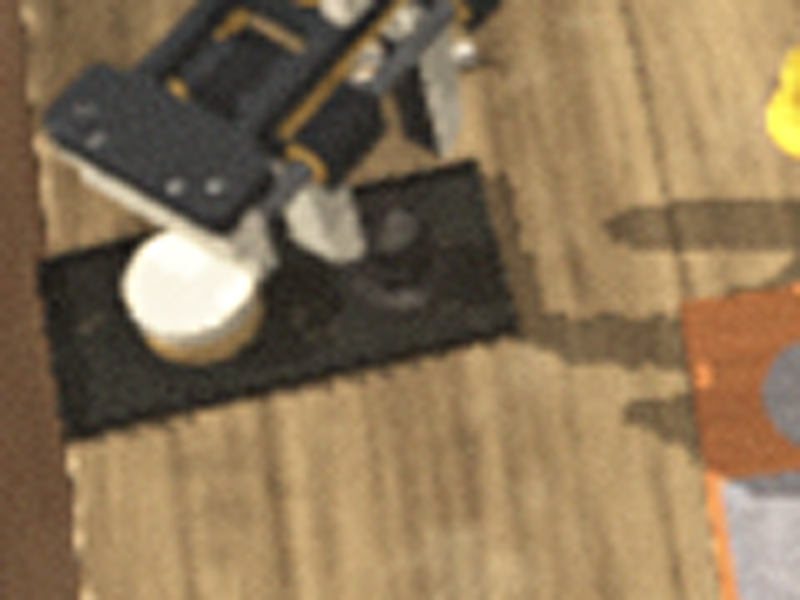

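```bash
python3 -m pendant '[[1,3.3,10,0,42],[1,3.3,20,0,42],[1,3.3,30,0,42],[1,3.3,36,0,42],[1,3.3,36,0,42]]' 6 >/dev/null; python3 -m pendant '[[0,0,0,0,42],[0,0,0,0,42]]' >/dev/null;  python3 go.py 433.1,-236.8,15.2,-45.8
```

```text
t 28.2 tcp [ 433.  -238.    19.8] jaw -45.46 w 42.4 F [ 0.5 -0.7  0.4] j6 0.24
433.1,-236.8,15.2,-45.8 -> shift [-0.8 -0.9  4.6] turn 0.3
```

```bash
python3 -m pendant '[[-0.8,-0.9,2,0,40],[-0.8,-0.9,4.2,0,34],[-0.8,-0.9,4.2,0,31],[-0.8,-0.9,4.2,0,28],[-0.8,-0.9,4.2,0,26.5]]' 6 >/dev/null; python3 -m pendant '[[0,0,0,0,25.5],[0,0,0,0,24.5],[0,0,0,0,23],[0,0,0,0,20],[0,0,0,0,20]]' 10 ;  python3 go.py; python3 -m pendant '[[0,0,-10,0,20],[0,0,-35,0,20],[0,0,-65,0,20],[0,0,-75,0,20],[0,0,-75,0,20]]' >/dev/null; python3 go.py 502.9,-44.3,85,-45.5
```

```text
time: 29.2
tcp_pos: [432.9, -236.7, 15.3]
eef_rot: [0.922, -0.386, 0.0, 0.0]
ft_force: [-0.4, 0.2, 1.4]
width: 23.6
t 29.2 tcp [ 432.9 -236.7   15.3] jaw -45.47 w 23.6 F [-0.4  0.2  1.4] j6 0.24
t 29.7 tcp [ 433.5 -237.1   91.8] jaw -45.46 w 23.6 F [-0.  -0.7 -0.7] j6 0.24
502.9,-44.3,85,-45.5 -> shift [ -88.7 -184.7    6.7] turn 0.0
```

```bash
python3 -m pendant '[[-10,-20,0,0,20],[-28,-58,0,0,20],[-47,-97,0,0,20],[-65,-136,0,0,20],[-82,-170,5,0,20]]' >/dev/null; python3 -m pendant '[[-5,-10,0,0,20],[-6.5,-14,10,0,20],[-6.5,-14,30,0,20],[-6.5,-14,35,0,20],[-6.5,-14,35,0,20]]' >/dev/null; python3 go.py 502.9,-44.3,21.2,-45.5
```

```text
t 30.7 tcp [501.  -45.3  48.8] jaw -45.52 w 23.9 F [-0.2 -0.2  0.1] j6 0.65
502.9,-44.3,21.2,-45.5 -> shift [ 0.7 -2.1 27.6] turn -0.0
```

```bash
python3 -m pendant '[[0.5,-1.8,8,0,20],[0.5,-1.8,16,0,20],[0.5,-1.8,22,0,20],[0.5,-1.8,24,0,20],[0.5,-1.8,24,0,20]]' >/dev/null; python3 -m pendant '[[0,0,0,0,20],[0,0,0,0,20]]' >/dev/null; python3 go.py 502.9,-44.3,21.2,-45.5
```

```text
t 31.4 tcp [503.7 -43.6  26.5] jaw -45.46 w 23.8 F [ 0.1 -0.1 -0.5] j6 0.66
502.9,-44.3,21.2,-45.5 -> shift [-0.1  1.   5.3] turn 0.0
```

```bash
python3 -m pendant '[[0,1,2,0,20],[0,1,4,0,20],[0,1,4.5,0,20],[0,1,4.5,0,20],[0,1,4.5,0,20]]' >/dev/null;  python3 go.py 502.9,-44.3,21.2,-45.5
```

```text
t 31.9 tcp [502.8 -44.3  21.7] jaw -45.46 w 24.0 F [ 0.8 -0.1  0.1] j6 0.66
502.9,-44.3,21.2,-45.5 -> shift [ 0.  -0.1  0.5] turn 0.0
```

```bash
python3 -m pendant '[[0,0,0.5,0,20],[0,0,0.5,0,20],[0,0,0.5,0,20]]'; python3 -m pendant '[[0,0,0,0,26],[0,0,0,0,30],[0,0,0,0,36],[0,0,0,0,42],[0,0,0,0,42]]' >/dev/null; python3 -m pendant '[[0,0,-15,0,42],[0,0,-45,0,46],[0,0,-75,0,50],[0,0,-95,0,54],[0,0,-95,0,54]]' >/dev/null; python3 go.py 436.2,-307.1,90,92.6
```

```text
time: 32.2
tcp_pos: [502.9, -44.4, 21.4]
eef_rot: [0.922, -0.386, 0.0, -0.0]
ft_force: [-1.7, 0.3, 3.7]
width: 23.9
t 33.2 tcp [504.2 -44.5 120.4] jaw -45.46 w 53.8 F [ 0.1 -1.2 -1. ] j6 0.66
436.2,-307.1,90,92.6 -> shift [139.4 232.7  30.2] turn 41.9
```

```bash
python3 -m pendant '[[20,34,0,8,54],[42,71,0,16,54],[66,109,0,24,54],[89,148,5,32,54],[112,187,10,40,54]]' >/dev/null; python3 go.py 436.2,-307.1,50,92.6
```

```text
t 33.7 tcp [ 447.2 -256.9  106.1] jaw -85.79 w 53.9 F [0.6 0.  0.3] j6 0.93
436.2,-307.1,50,92.6 -> shift [49.3 14.7 56.1] turn 1.6
```

```bash
python3 -m pendant '[[30,8,5,1.6,54],[49,15,20,1.6,54],[49,15,45,1.6,54],[49,15,56,1.6,54],[49,15,56,1.6,54]]' >/dev/null;python3 -m pendant '[[0,0,0,0,54],[0,0,0,0,54]]' >/dev/null; python3 go.py 436.2,-307.1,7.6,92.6
```

```text
t 34.4 tcp [ 437.6 -305.3   51.4] jaw -87.02 w 53.9 F [ 0.4 -0.8  0.5] j6 0.86
436.2,-307.1,7.6,92.6 -> shift [ 1.7  1.6 43.8] turn 0.4
```

```bash
python3 -m pendant '[[1.7,1.6,10,0,54],[1.7,1.6,22,0,54],[1.7,1.6,34,0,54],[1.7,1.6,39,0,54],[1.7,1.6,39,0,54]]' 8 >/dev/null;python3 -m pendant '[[0,0,0,0,54],[0,0,0,0,54]]' >/dev/null; python3 go.py 436.2,-307.1,7.6,92.6
```

```text
t 35.1 tcp [ 435.7 -307.3   11.6] jaw -87.06 w 54.4 F [-0.2 -0.2  0.5] j6 0.86
436.2,-307.1,7.6,92.6 -> shift [-0.2 -0.5  4. ] turn 0.3
```

```bash
python3 -m pendant '[[-0.2,-0.5,2,0.3,54],[-0.2,-0.5,4,0.3,52],[-0.2,-0.5,4,0.3,50],[-0.2,-0.5,4,0.3,48],[-0.2,-0.5,4,0.3,47]]' 8 ;python3 -m pendant '[[0,0,0,0,46],[0,0,0,0,45],[0,0,0,0,43],[0,0,0,0,40],[0,0,0,0,40]]' 15 >/dev/null; python3 go.py; python3 -m pendant '[[0,0,-5,0,40],[0,0,-25,0,40],[0,0,-55,0,40],[0,0,-80,0,40],[0,0,-85,0,40]]'; python3 go.py 519.1,-99.1,90,66.94
```

```text
time: 35.6
tcp_pos: [436.0, -306.9, 7.2]
eef_rot: [0.723, -0.691, 0.0, -0.0]
ft_force: [-0.0, 0.1, 0.0]
width: 47.4
t 36.1 tcp [ 436.  -306.9    7.2] jaw -87.36 w 44.3 F [-0.1  0.4  0.1] j6 0.86
time: 36.6
tcp_pos: [436.9, -307.6, 95.4]
eef_rot: [0.723, -0.691, 0.002, -0.0]
ft_force: [0.6, 0.7, -0.7]
width: 44.2
t 36.6 tcp [ 436.9 -307.6   95.4] jaw -87.36 w 44.2 F [ 0.6  0.7 -0.7] j6 0.86
519.1,-99.1,90,66.94 -> shift [-204.5  -91.7    5.2] turn 25.7
```

```bash
python3 -m pendant '[[-18,-8,0,4,40],[-54,-24,0,10,40],[-92,-42,0,16,40],[-130,-59,0,22,40],[-167,-75,0,25.7,40]]' >/dev/null; python3 go.py 519.1,-99.1,90,66.94
```

```text
t 37.1 tcp [ 503.2 -134.9   91.3] jaw -113.31 w 44.1 F [ 0.8 -0.2 -1.8] j6 1.67
519.1,-99.1,90,66.94 -> shift [-39.2  -0.4   1.2] turn -0.3
```

```bash
python3 -m pendant '[[-20,0,0,0,40],[-30,0,10,0,40],[-36,0,30,0,40],[-36,0,50,0,40],[-36,0,50,0,40]]' >/dev/null; python3 -m pendant '[[0,0,0,0,40],[0,0,0,0,40],[0,0,0,0,40]]' >/dev/null; python3 go.py 519.1,-99.1,13.2,66.94
```

```text
t 37.9 tcp [ 517.7 -103.9   43.1] jaw -113.08 w 43.9 F [ 0.2  0.4 -2. ] j6 1.73
519.1,-99.1,13.2,66.94 -> shift [-5.   0.7 29.9] turn -0.0
```

```bash
python3 -m pendant '[[-3,0.5,8,0,40],[-5,0.7,16,0,40],[-5,0.7,22,0,40],[-5,0.7,25,0,40],[-5,0.7,25,0,40]]' >/dev/null; python3 -m pendant '[[0,0,0,0,40],[0,0,0,0,40],[0,0,0,0,40]]' >/dev/null; python3 go.py 519.1,-99.1,13.2,66.94
```

```text
t 38.7 tcp [518.8 -98.7  17.5] jaw -113.06 w 44.1 F [-0.4  0.3 -1.3] j6 1.74
519.1,-99.1,13.2,66.94 -> shift [ 0.2 -0.4  4.3] turn -0.0
```

```bash
python3 -m pendant '[[0.2,-0.4,1.5,0,40],[0.2,-0.4,3,0,40],[0.2,-0.4,4,0,40],[0.2,-0.4,4,0,40],[0.2,-0.4,4,0,40]]'; python3 go.py 519.1,-99.1,13.2,66.94
```

```text
time: 39.2
tcp_pos: [518.9, -99.0, 13.5]
eef_rot: [-0.551, 0.834, -0.0, -0.0]
ft_force: [-4.1, 0.2, 5.4]
width: 44.0
t 39.2 tcp [518.9 -99.   13.5] jaw -113.06 w 44.0 F [-4.1  0.2  5.4] j6 1.74
519.1,-99.1,13.2,66.94 -> shift [ 0.  -0.2  0.3] turn -0.0
```

```bash
python3 -m pendant '[[0,0,0,0,47],[0,0,0,0,50],[0,0,0,0,54],[0,0,0,0,57],[0,0,0,0,57]]' >/dev/null; python3 -m pendant '[[0,0,-15,0,57],[0,0,-45,0,60],[0,0,-80,0,60],[0,0,-115,0,60],[0,0,-120,0,60]]' >/dev/null; python3 go.py 391,-260,130,-113
```

```text
t 40.2 tcp [520.5 -99.3 139. ] jaw -113.06 w 60.1 F [0.6 0.4 0.7] j6 1.74
391,-260,130,-113 -> shift [198.6  56.3   8.4] turn -0.1
```

```bash
python3 -m pendant '[[40,11,0,0,60],[85,24,0,0,60],[130,37,0,0,60],[170,48,0,0,60],[198,56,0,0,60]]' >/dev/null; python3 -m pendant '[[0,40,0,0,60],[0,60,0,0,60],[0,60,0,0,60]]' >/dev/null; python3 go.py
python3 - <<'E'
from h import *
o=[]
for n,near,(x,y) in(("top",dict(loupe=(298,203),pot=(325,195),black_tin=(218,231)),(170,110)),("side",dict(loupe=(325,186),pot=(304,194),black_tin=(380,150)),(280,110))):
    g=ctrl.capture(n);cv2.imwrite(f"pics/{n}_end.png",g);g0=cv2.imread(f"pics/{n}0.png")
    for q in near:
        d=outline(q,n,near[q])
        if d is None: print(n,q,"none");continue
        f,v=fit(q,n,d["pixels"],6 if q=="black_tin" else 8);print(n,q,f.round(2),round(v,3))
    # image shift of pot/loupe against the start picture
    for q,(u,v) in(("loupe",near["loupe"]),("pot",near["pot"])):
        A=[cv2.cvtColor(i,6).astype(np.float32)[v-12:v+12,u-12:u+12].copy() for i in(g0,g)]
        print(q,"px shift",np.round(cv2.phaseCorrelate(A[0],A[1],cv2.createHanningWindow((24,24),5))[0],2))
    for i in(g0,g): o.append(cv2.resize(i[y:y+140,x:x+190],(400,295),interpolation=cv2.INTER_CUBIC))
cv2.imwrite("pics/end.png",np.vstack([np.hstack(o[:2]),np.hstack(o[2:])]))
E
```

```text
t 41.0 tcp [ 333.2 -235.4  133.8] jaw -113.13 w 60.1 F [0.7 0.  0.8] j6 1.3
top loupe [ 5.0235e+02 -4.3720e+01 -2.0000e-02] 0.107
top pot [ 5.1921e+02 -9.8250e+01  4.0000e-02] 0.099
top black_tin [ 4.4126e+02  1.0786e+02 -9.0000e-02] 0.086
loupe px shift [ 0.16 -0.19]
pot px shift [ 0.11 -0.04]
side loupe [ 5.0587e+02 -4.8360e+01  4.0000e-02] 0.084
side pot [ 5.1835e+02 -1.0017e+02  8.0000e-02] 0.184
side black_tin [ 4.415e+02  1.055e+02 -1.300e-01] 0.074
loupe px shift [0.21 0.04]
pot px shift [-0.08 -0.01]
```

View pics/end.png

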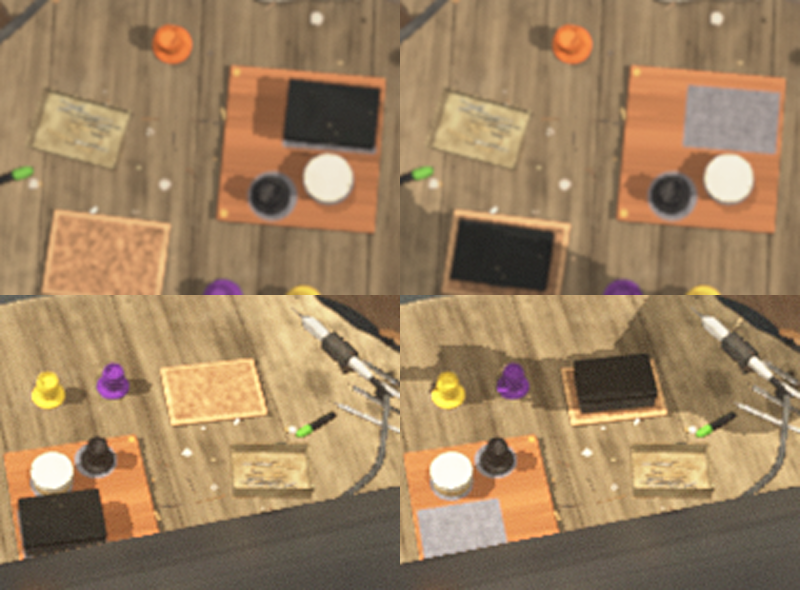

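```bash
python3 -c "
from bench import ctrl
print(ctrl.hand_in())"
```

```text
the job is handed in; nothing more can be done
None
```

I did the job in the order asked and handed it in at about 41 s. The pot and then the loupe went onto the side tray, the tin went onto the work pad, and the loupe and pot went back upright where they stood.

**Pot and loupe:** compared with the start pictures, both moved less than 0.3 px in either camera, about 0.5 mm. I released each within about 0.3 mm of the tool position where I had gripped it.

**Tin:** it sits about 1 mm from the pad's centre in both cameras, slightly towards +x.

**Its alignment is less certain:** the gripper released the tin at -5.5°, and the pad measured -5.2° to -5.8°. The camera fits of the tin after placing ranged from about -5° to -10.5°, the worst being a poor side-view fit, so they don't confirm it. I relied on the gripper angle and left the tin as placed.

**Other checks:**
- **Poor fits:** the final side-view fits of the pot and loupe were poor (several mm off), so I relied on the picture comparison for those.
- **Forces:** the highest wrist force I read was under 10 N.
- **Pliers and tweezers:** I never reached for them, but I did not compare them with the start pictures.

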